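# Count a batch of sample jars in a push-push drawer counter

## Task

Count the batch of grey-capped sample jars that stand on the rubber mat (two or three of them): press the counter's drawer so that it springs open, stand all the jars in it, push it home until it locks shut and let go, and then press the start button on the counter's top. Then press the drawer again to release it, move all the jars upright into the steel tray, and push the empty drawer home until it stays locked. Leave everything else on the bench where it is.

Things in the scene. Friction and masses are not known exactly. Their poses are not given: they have to be found in the camera images.
- counter: Sample counter, fixed: white housing 230 mm deep (x), 280 wide (y), 88 high; on its roof a grey display block 150 wide, up to 198 mm high, its front 120 mm behind the housing's. Origin at bench level, middle of the housing's front face; +x points into the housing, away from the robot, z up. The drawer comes out towards -x.
- drawer (a joint): Drawer slide, m: 0 (to 0.002) shut and locked, as at the start, 0.15 sprung fully open, -0.012 pressed in to the hard stop. A spring pushes it out (5 N shut, 1 N open; damping 22 N s/m). Push-push catch: from locked, a press in to the stop and letting back releases it and it springs open; from open, pushing it in to the stop and letting back locks it at 0. Too short a press changes nothing.
- drawer_pad (a point): Middle of the front face of the black push pad on the drawer's front; moves with the drawer; axes as the counter's: push along +x. Pad 80 mm wide, 28 to 68 mm above the bench, standing 20 mm out from the grey drawer front (244 wide, top edge 70 mm above the bench). When locked it stands 32 mm before the housing.
- drawer_floor (a point): Centre of the drawer's inner floor, 10 mm above the bench, axes as the counter's; moves with the drawer. Floor 118 (x) by 228 (y) mm; side and back walls rise 10 mm over it, the front 60 mm. When open its centre is 85 mm before the housing, whose opening clears 68 mm above the floor.
- start (a joint): The start button, m: 0 = up, 0.005 = fully down (4 N), springs back by itself.
- start_top (a point): Middle of the top of the round black start button (26 mm across) on the roof of the housing, left of the display block seen from the robot. Press straight down.
- mat: Black rubber mat 220 (x) by 180 (y) by 3 mm, fixed, beside the drawer on one side. Origin at the centre of its underside.
- tray: Low open steel tray 220 (x) by 180 (y) mm, rim 14 mm high, walls 4 mm, fixed, beside the drawer on the side opposite the mat. Origin at the centre of its underside; inner floor 4 mm above it.
- jar0: Squat white plastic sample jar with a grey cap, round, 54 mm across and 42 mm high, 60 to 130 g. Origin at the centre of its underside, z up along the jar. May be absent (None).
- jar1: Like jar0. May be absent (None).
- jar2: Like jar0. May be absent (None).
- jar3: Like jar0. May be absent (None).
- mouse: Bystander: black computer mouse 100 x 58 x 30 mm, origin under its centre. Leave it.
- pen: Bystander: black pen 140 mm long, 10 mm thick, origin under its centre. Leave it.
- reagent: Bystander: amber bottle 52 mm across, 115 mm high, origin under its centre. Leave it.
- tape: Bystander: ring of paper tape, 70 mm across, 22 mm high, origin under its centre. Leave it.
- vial: Bystander: glass vial with white cap, 28 mm across, 54 mm high, origin under its centre. Leave it.
- notebook: Bystander: blue notebook 150 x 110 x 14 mm, origin under its centre. Leave it.
There are look-alikes about, which are no part of the job. Leave any brown look-alike of the jar0 alone. What is shaped like the jar1 but red is not meant.

How it is judged:
On the way, in this order (a step that is already met when the one before it is completed fails the run):
1. the drawer has been released and has sprung open (value of joint drawer above 0.13 m), for 0.2 s.
2. all the jars stand in the drawer and it is shut and locked, let go (x of jar0 in the frame of drawer_floor between -0.06 and 0.06 m and y of jar0 in the frame of drawer_floor between -0.115 and 0.115 m and z of jar0 in the frame of drawer_floor between -0.004 and 0.006 m and angle between each of jar0, jar1, jar2, jar3's own z axis and vertical below 0.15 rad and x of jar1 in the frame of drawer_floor between -0.06 and 0.06 m and y of jar1 in the frame of drawer_floor between -0.115 and 0.115 m and z of jar1 in the frame of drawer_floor between -0.004 and 0.006 m and x of jar2 in the frame of drawer_floor between -0.06 and 0.06 m and y of jar2 in the frame of drawer_floor between -0.115 and 0.115 m and z of jar2 in the frame of drawer_floor between -0.004 and 0.006 m and x of jar3 in the frame of drawer_floor between -0.06 and 0.06 m and y of jar3 in the frame of drawer_floor between -0.115 and 0.115 m and z of jar3 in the frame of drawer_floor between -0.004 and 0.006 m and value of joint drawer between -0.004 and 0.004 m and contact force between each of the arm, the fingers and counter below 0.2 N), for 0.5 s.
3. the start button is pressed with the drawer still locked and the jars in it (value of joint start above 0.003 m and value of joint drawer between -0.004 and 0.004 m and x of jar0 in the frame of drawer_floor between -0.06 and 0.06 m and y of jar0 in the frame of drawer_floor between -0.115 and 0.115 m and z of jar0 in the frame of drawer_floor between -0.004 and 0.006 m and angle between each of jar0, jar1, jar2, jar3's own z axis and vertical below 0.15 rad and x of jar1 in the frame of drawer_floor between -0.06 and 0.06 m and y of jar1 in the frame of drawer_floor between -0.115 and 0.115 m and z of jar1 in the frame of drawer_floor between -0.004 and 0.006 m and x of jar2 in the frame of drawer_floor between -0.06 and 0.06 m and y of jar2 in the frame of drawer_floor between -0.115 and 0.115 m and z of jar2 in the frame of drawer_floor between -0.004 and 0.006 m and x of jar3 in the frame of drawer_floor between -0.06 and 0.06 m and y of jar3 in the frame of drawer_floor between -0.115 and 0.115 m and z of jar3 in the frame of drawer_floor between -0.004 and 0.006 m), for 0.05 s.
4. the drawer has been released again and has sprung open (value of joint drawer above 0.13 m), for 0.2 s.
At the end, for the whole second after the job is handed in: Every jar present stands upright (within 0.15 rad) and at rest on the floor of the steel tray, and the empty drawer is shut and locked (joint within 4 mm of 0) with nothing pressing on it (x of jar0 in the frame of tray between -0.106 and 0.106 m and y of jar0 in the frame of tray between -0.086 and 0.086 m and z of jar0 in the frame of tray between 0 and 0.01 m and angle between each of jar0, jar1, jar2, jar3's own z axis and vertical below 0.15 rad and linear speed of each of jar0, jar1, jar2, jar3 below 0.02 m/s and x of jar1 in the frame of tray between -0.106 and 0.106 m and y of jar1 in the frame of tray between -0.086 and 0.086 m and z of jar1 in the frame of tray between 0 and 0.01 m and x of jar2 in the frame of tray between -0.106 and 0.106 m and y of jar2 in the frame of tray between -0.086 and 0.086 m and z of jar2 in the frame of tray between 0 and 0.01 m and x of jar3 in the frame of tray between -0.106 and 0.106 m and y of jar3 in the frame of tray between -0.086 and 0.086 m and z of jar3 in the frame of tray between 0 and 0.01 m and value of joint drawer between -0.004 and 0.004 m and contact force between each of the arm, the fingers and counter below 0.2 N and velocity of joint drawer between -0.01 and 0.01 m/s); the robot touches nothing.
It fails at once if a bystander (mouse, pen, bottle, tape, vial or notebook) is moved more than 40 mm (distance of any of mouse, pen, reagent, tape, vial, notebook from where it was at the start of the episode above 0.04 m).
Of jar0, jar1, jar2, jar3 only 2 to 3 are there at a start; the rules pass over those that are not, and their reading is None.
At some moment in a run one of jar0, jar1, jar2, jar3 may be knocked a few centimetres aside while the robot is not near it.
It also fails if it takes over 210 s, if anything falls off the work surface, if the arm or the gripper's body presses on something with over 40 N, if the wrist force passes 120 N, or if a joint passes its speed limit or range.

## Robot

A 6-joint arm with a two-finger parallel gripper is mounted at the origin on the work surface. World frame = base frame: x ahead of the robot, y to its left, z up, the work surface at z = 0. Lengths are in m, angles in rad, forces in N, time in s.
With the tool pointing down it reaches from about 0.3 to 0.775 m from the base axis. Payload 14.6 kg.
Tool frame: the origin (TCP) lies on the centre line of the jaws, within the pads' length; the fingertips stand 19 mm ahead of it and the grasp point (between the pads) is the TCP; y points along the fingers, x is the direction in which the jaws open and shut, and the axes are right-handed (so a half turn about y gives the same grasp; the last joint's range is limited). The gripper opens to 94 mm and grips with 3 to 60 N. Pads are 16 mm wide; open, the fingers measure 119 mm over their backs; the gripper's body (75 mm by 177 mm) begins 78 mm behind the grasp point.
Start: joints at [-1.197, 0.3, 1.521, -0, 1.321, -0.067], TCP at [0.235, -0.497, 0.224] pointing down, gripper open.
Joint ranges: [-3.03, 3.03], [-0.79, 2.21], [0.23, 2.52], [-1.04, 4.18], [0, 3.07], [-2.55, 2.55]. Speed limits (rad/s): [2.22, 2.22, 2.57, 3.14, 3.14, 3.14].

## Interface

Orientations are given as [roll, pitch, yaw] about the fixed x, y, z axes, in that order (R = Rz(yaw) Ry(pitch) Rx(roll)).
In Python, from station import ctrl, optics gives the robot as it stands.
- The arm moves only by the tool jog_arm, never from a script. Its argument "targets" is a list of rows, each a list of 3 entries, a list of its own where there are three numbers: the finger opening in cm, from 0 to 9.4, then the shift along the tool's x, y, z in cm, then the turn about the tool's y in rad. A call has 1 to 10 rows; each row is the pose to reach, as a shift and turn from the pose commanded when the call began, along the tool's axes at that moment; what a row does not reach only later rows make up. A row lasts 1/10 s, in which the tool goes at most 50 mm and 8.59 degrees, less where a joint would pass 70% of its speed; a pose out of reach is approached as far as the arm can. A call with a gripper value outside its range is refused whole. The fingers move at their own pace and stop on an object; "grip_force" is the grip in N (left out, the last holds). Time passes only in rows, so rows that repeat a pose let the fingers close. It gives the time, the measured TCP pose, the force and the opening at its end, in the units of the state.
- ctrl.get_obs(): the state, without advancing time (a new reading comes with each control period).
- optics.camera(name): name is "scene" or "top" or "wrist"; returns a dict with "img" (420x560x3 uint8, red, green, blue), "range_z" (420x560 float32, m along the optical axis (not along the pixel's ray), 0 where there is no reading), "camera_matrix" (3x3 intrinsics, pixels), "world_to_cam" (4x4, takes a point from world to camera coordinates); the wrist camera has in their place "mount" (4x4, takes a point from camera to tool coordinates, whose origin is the TCP and whose axes are the tool frame's). Camera axes: x right, y up, looking along -z (the intrinsics and any distortion apply to the point x, -y, -z); pixel columns grow to the right and rows downward; lengths in m; the calibration is good to about 2 mm. A picture is of the moment at which its call begins: read the wrist's pose just before it.
- ctrl.hand_in(): hands the job in, once; it reports no verdict.
The state is a dict: "time_s": time; "qpos": joint angles; "joint_vel": joint speeds; "tau": joint torques, N m; "ee_pos": TCP position; "eef_rot": TCP orientation; "force": force on the tool from outside, world axes, zero at the start; "moment": the same for the moment, N m; "grip_width": finger opening in m.
Only numpy, scipy, OpenCV 4.12 (cv2) and the standard library are available. Lean on these libraries where they do the work, as an engineer would, in place of code of your own. Each camera call takes 0.05 s, during which the arm holds its last target. There are 200 camera calls.

## Working session

There is one attempt and no reset: what is moved stays moved. The work goes in short steps, Python scripts to look and compute and a tool call to move; the robot and the scene stay as the last step left them, time stands still between calls to the robot, and variables do not carry over. Pictures are saved under pics/ and viewed, about 12 in all and at most 16, crops included, and the job is handed in when it is done.

Besides the shell and the picture viewer there is one more tool, called after "Call:" as name(argument=value, ...), one argument or row to a line, values as JSON. jog_arm: Moves the arm, as the interface text tells. Its arguments: {"type":"object","properties":{"targets":{"type":"array","items":{"type":"array"}},"grip_force":{"type":"number"}},"required":["targets"]}

```bash
ls; mkdir -p pics
cat > h.py <<'E'
import numpy as np, cv2
from scipy.spatial.transform import Rotation as R
from station import ctrl, optics
def save(n,im): cv2.imwrite(f'pics/{n}.png',cv2.cvtColor(im,cv2.COLOR_RGB2BGR))
def cam(name):
    o=ctrl.get_obs(); c=optics.camera(name)
    if 'mount' in c:
        T=np.eye(4); T[:3,:3]=R.from_euler('xyz',o['eef_rot']).as_matrix(); T[:3,3]=o['ee_pos']
        c['c2w']=T@c['mount']
    else: c['c2w']=np.linalg.inv(c['world_to_cam'])
    return c
def cloud(c):
    K=c['camera_matrix']; z=c['range_z']; h,w=z.shape
    u,v=np.meshgrid(np.arange(w),np.arange(h))
    p=np.stack([(u-K[0,2])/K[0,0]*z,-(v-K[1,2])/K[1,1]*z,-z],-1)
    P=p@c['c2w'][:3,:3].T+c['c2w'][:3,3]; P[z==0]=np.nan
    return P
def ray(c,u,v,zp):
    K=c['camera_matrix']; d=c['c2w'][:3,:3]@np.array([(u-K[0,2])/K[0,0],-(v-K[1,2])/K[1,1],-1.]); o=c['c2w'][:3,3]
    return o+d*(zp-o[2])/d[2]
def proj(c,p):
    K=c['camera_matrix']; q=np.linalg.inv(c['c2w'])@np.r_[p,1]; return K[0,2]-K[0,0]*q[0]/q[2], K[1,2]+K[1,1]*q[1]/q[2]
E
python3 - <<'E'
from h import *
print(ctrl.get_obs())
for n in ['top','scene']:
    c=cam(n); save(n+'0',c['img']); print(n,{k:v for k,v in c.items() if k not in('img','range_z')}, (c['range_z']>0).mean())
E
```

```text
pics
{'time_s': 0.0, 'qpos': array([-1.19658449e+00,  3.00493025e-01,  1.52158719e+00,  2.05365055e-05,
        1.32069741e+00, -6.66274120e-02]), 'joint_vel': array([ 0.00140848, -0.00060963,  0.00037561,  0.00017137, -0.00023591,
       -0.00024293]), 'tau': array([ 3.08257586e-04, -5.31805909e+01, -3.52738810e+01,  7.08509772e-02,
        2.44472595e-02, -9.66712423e-05]), 'ee_pos': array([ 0.23458362, -0.49719586,  0.22387171]), 'eef_rot': array([-1.57069759e+00,  1.18101484e-03, -1.12996211e+00]), 'force': array([ 0.35496571, -0.11875316,  0.54240066]), 'moment': array([-0.00398252, -0.03000094,  0.03742585]), 'grip_width': 0.09398667895491372}
top {'camera_matrix': array([[455.96594154,   0.        , 276.33296646],
       [  0.        , 455.96594154, 216.0418153 ],
       [  0.        ,   0.        ,   1.        ]]), 'world_to_cam': array([[ 0.00657377, -0.99997516,  0.00254433,  0.03628949],
       [ 0.99362081,  0.00681841,  0.11256638, -0.5232969 ],
       [-0.11258094,  0.00178812,  0.99364095, -1.42805253],
       [ 0.        ,  0.        ,  0.        ,  1.        ]]), 'c2
[... 281 characters left out ...]
ra_matrix': array([[482.25217559,   0.        , 283.46814607],
       [  0.        , 482.25217559, 215.95366766],
       [  0.        ,   0.        ,   1.        ]]), 'world_to_cam': array([[ 0.54442516,  0.83863324,  0.01719136, -0.30448938],
       [-0.59367402,  0.37076153,  0.71420379,  0.24222322],
       [ 0.59258114, -0.39903657,  0.69972667, -1.62174789],
       [ 0.        ,  0.        ,  0.        ,  1.        ]]), 'c2w': array([[ 0.54442516, -0.59367402,  0.59258114,  1.27059052],
       [ 0.83863324,  0.37076153, -0.39903657, -0.48158885],
       [ 0.01719136,  0.71420379,  0.69972667,  0.96701809],
       [ 0.        ,  0.        ,  0.        ,  1.        ]])} 0.9956590136054422
```

View pics/top0.png

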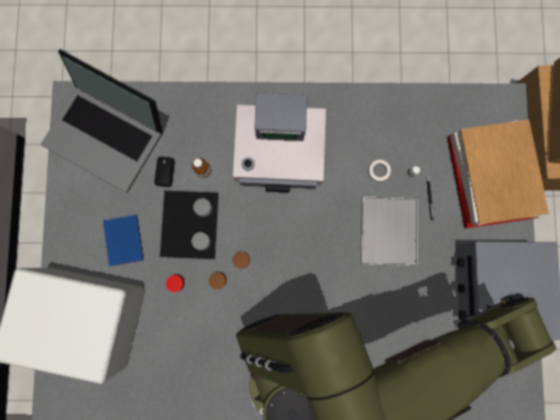

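View pics/scene0.png

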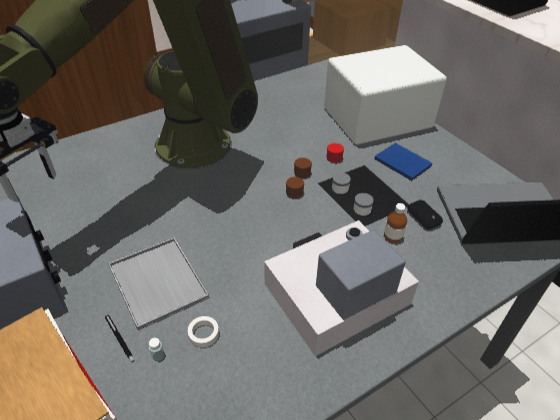

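Candidates in the top view: two grey-capped jars on the mat at (202,207) and (201,241), which are the ones I want. The brown look-alikes are at (241,260) and (217,280), and the red one is at (175,283). The drawer pad is near (277,188), the start button at (248,163) and the tray at (390,231).

```bash
cat > m.py <<'E'
from h import *
c=cam('top'); P=cloud(c); im=c['img']; hsv=cv2.cvtColor(im,cv2.COLOR_RGB2HSV)
def info(name,m,zp=None):
    n,l,s,ce=cv2.connectedComponentsWithStats(m.astype(np.uint8))
    for i in range(1,n):
        if s[i,4]<60: continue
        q=P[l==i]; print(name,s[i],ce[i].round(1),'med',np.nanmedian(q,0).round(4),'lo',np.nanpercentile(q,2,0).round(3),'hi',np.nanpercentile(q,98,0).round(3))
        if zp is not None:
            cnt=np.argwhere(l==i)[:,::-1].astype(np.float32); r=cv2.minAreaRect(cnt); print('  rect',[ray(c,*b,zp).round(4)[:2].tolist() for b in cv2.boxPoints(r)], ray(c,*r[0],zp).round(4), 'deg',r[2])
X,Y,Z=P[...,0],P[...,1],P[...,2]
box=lambda x0,x1,y0,y1:(X>x0)&(X<x1)&(Y>y0)&(Y<y1)
E
cat > m1.py <<'E'
from m import *
info('cap',box(.35,.75,.15,.45)&(Z>.03)&(Z<.06),.042)
info('mat',box(.3,.75,.12,.45)&(im.max(2)<35)&(Z<.02),.003)
info('roof',box(.55,.95,-.2,.22)&(Z>.075)&(Z<.1),.088)
info('disp',box(.55,.95,-.2,.22)&(Z>.12),.198)
info('front',box(.45,.68,-.2,.22)&(Z>.055)&(Z<.075),.07)
info('btn',box(.6,.75,.05,.2)&(im.max(2)<70)&(Z>.07))
info('tray',box(.3,.75,-.5,-.2)&(Z>.0075)&(Z<.03),.014)
print(np.nanmedian(Z[250:290,300:350]))
cv2.imwrite('pics/crop1.png',cv2.resize(cv2.cvtColor(im[140:300,150:340],cv2.COLOR_RGB2BGR),None,fx=4,fy=3.7,interpolation=2))
E
python3 m1.py
```

```text
cap [194 199  17  17 229] [202.  207.2] med [0.5486 0.2757 0.0441] lo [0.524 0.251 0.037] hi [0.572 0.301 0.051]
  rect [[0.5744, 0.3021], [0.5747, 0.2512], [0.5235, 0.25], [0.5232, 0.3007]] [0.5489 0.276  0.042 ] deg 90.0
cap [192 233  18  17 231] [200.3 241. ] med [0.4408 0.2787 0.0439] lo [0.416 0.254 0.036] hi [0.466 0.303 0.05 ]
  rect [[0.4156, 0.3041], [0.466, 0.3055], [0.4663, 0.2519], [0.416, 0.2507]] [0.4409 0.278  0.042 ] deg 0.0
cap [232 252  10  17 116] [237. 260.] med [0.3821 0.1622 0.0408] lo [0.358 0.151 0.035] hi [0.404 0.175 0.046]
  rect [[0.407, 0.1783], [0.4072, 0.15], [0.3573, 0.1493], [0.3571, 0.1774]] [0.3821 0.1638 0.042 ] deg 90.0
mat [ 161  192   56   66 2599] [185.7 224.6] med [0.4959 0.3412 0.0021] lo [ 0.397  0.242 -0.005] hi [0.599 0.405 0.008]
  rect [[0.3974, 0.4109], [0.6077, 0.4058], [0.5987, 0.2355], [0.3887, 0.2432]] [0.4973 0.3239 0.003 ] deg 3.3664605617523193
roof [ 233  105   93   77 4688] [279.8 149.8] med [0.7177 0.0296 0.0873] lo [ 0.635 -0.104  0.081] hi [0.855 0.168 0.095]
  rect [[0.6338, 0.1757], [0.8684, 0.169], [0.8569, -0.1154], [0.6
[... 357 characters left out ...]
.6225 0.0384 0.0678] lo [ 0.601 -0.078  0.057] hi [0.636 0.155 0.074]
  rect [[0.6057, 0.1782], [0.6416, 0.1766], [0.6266, -0.0845], [0.5908, -0.0822]] [0.6162 0.047  0.07  ] deg 3.6329505443573
tray [369 160  22  22 223] [379.3 170.5] med [ 0.6747 -0.2937  0.0211] lo [ 0.643 -0.326  0.01 ] hi [ 0.708 -0.262  0.027]
  rect [[0.7118, -0.2628], [0.7123, -0.3317], [0.6424, -0.3302], [0.6419, -0.2616]] [ 0.677  -0.2966  0.014 ] deg 90.0
tray [362 197  56  70 348] [394.8 226.2] med [ 0.512  -0.3691  0.0126] lo [ 0.37  -0.416  0.008] hi [ 0.589 -0.236  0.02 ]
  rect [[0.5889, -0.238], [0.5902, -0.4168], [0.3673, -0.4105], [0.3662, -0.2348]] [ 0.4772 -0.325   0.014 ] deg 90.0
-0.0006459671197944772
```

View pics/crop1.png

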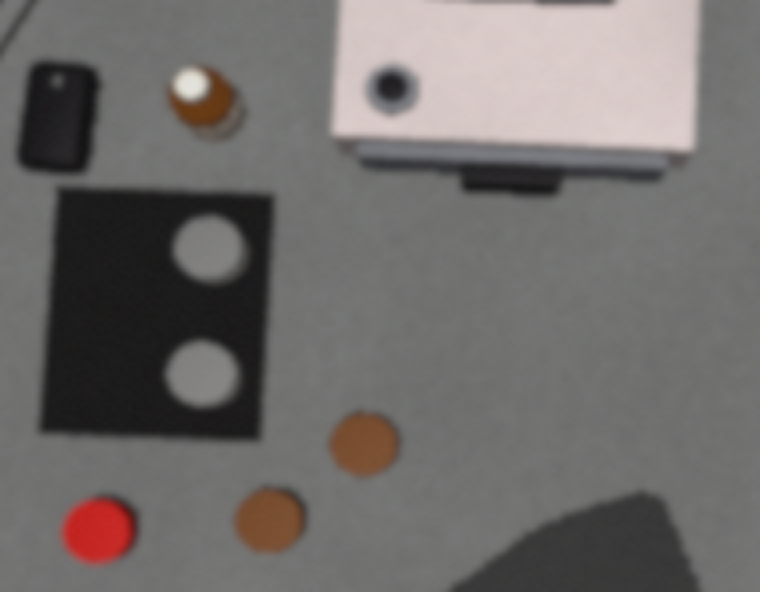

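The crop confirms two grey-capped jars on the mat, at (0.549,0.276) and (0.441,0.278). The brown and red look-alikes are off it. Next I'll compute the moves.

```bash
cat > go.py <<'E'
# usage: go.py x y z yaw  -> shift in tool axes (cm) and turn
import sys; from h import *
o=ctrl.get_obs(); t=np.array(list(map(float,sys.argv[1:4]))); M=R.from_euler('xyz',o['eef_rot']).as_matrix()
psi=o['eef_rot'][2]; yaw=float(sys.argv[4]) if len(sys.argv)>4 else -1.61
print('t',round(o['time_s'],2),'pos',o['ee_pos'].round(4),'rot',o['eef_rot'].round(4),'F',o['force'].round(2),'w',round(o['grip_width'],4))
print('shift cm',(M.T@(t-o['ee_pos'])*100).round(2),'turn',round(psi-yaw,3))
E
cat > m2.py <<'E'
from m import *
m=np.zeros(Z.shape,bool); m[150:178,238:260]=True
m&=im.max(2)<70
vs,us=np.nonzero(m); print('btn px',us.mean(),vs.mean(),len(us),ray(c,us.mean(),vs.mean(),.094), np.nanmedian(P[m],0))
m=np.zeros(Z.shape,bool); m[178:196,255:300]=True
m&=im.max(2)<40
vs,us=np.nonzero(m); print('pad px',us.min(),us.max(),vs.min(),vs.max(),ray(c,us.min(),vs.max(),.068),ray(c,us.max(),vs.max(),.068))
E
python3 m2.py; python3 go.py .53 .04 .12
```

```text
btn px 247.45714285714286 162.9142857142857 35 [0.68057734 0.1303653  0.094     ] [0.67755898 0.12928678 0.10814857]
pad px 266 288 185 191 [0.59736174 0.07274323 0.068     ] [0.59784424 0.00385926 0.068     ]
t 0.2 pos [ 0.2346 -0.4973  0.2241] rot [-1.5708e+00  7.0000e-04 -1.1300e+00] F [-0.24 -0.02  0.38] w 0.0942
shift cm [-35.98  10.44  49.64] turn 0.48
```

Call:
jog_arm(
  targets=[
    [0,[-3.6,0,5],0.1],
    [0,[-7.2,0,10],0.2],
    [0,[-10.8,1,15],0.3],
    [0,[-14.4,2,20],0.4],
    [0,[-18,3,25],0.48],
    [0,[-21.6,4,30],0.48],
    [0,[-25.2,6,35],0.48],
    [0,[-28.8,8,40],0.48],
    [0,[-32.4,9,45],0.48],
    [0,[-36,10.4,49.6],0.48],
  ],
)

```text
time_s: 1.2
ee_pos: [0.4732, -0.0646, 0.1483]
eef_rot: [-1.57, -0.0, -1.61]
force: [0.1, -1.2, -0.4]
grip_width: 0.017
```

```bash
python3 go.py .56 .037 .06
```

```text
t 1.2 pos [ 0.4732 -0.0646  0.1483] rot [-1.5705e+00 -1.0000e-04 -1.6100e+00] F [ 0.06 -1.16 -0.43] w 0.017
shift cm [-10.49   8.83   8.27] turn 0.0
```

Call:
jog_arm(
  targets=[
    [0,[-4,3,3],0],
    [0,[-8,6,5],0],
    [0,[-10.5,8.8,6],0],
    [0,[-10.5,8.8,8],0],
    [0,[-10.5,8.8,8.3],0],
    [0,[-10.5,8.8,8.3],0],
    [0,[-10.5,8.8,8.3],0],
  ],
)

```text
time_s: 1.9
ee_pos: [0.5593, 0.0345, 0.0612]
eef_rot: [-1.57, 0.0, -1.611]
force: [-1.0, 0.4, 0.7]
grip_width: 0.0004
```

Call:
jog_arm(
  targets=[
    [0,[0,0,1],0],
    [0,[0,0,2],0],
    [0,[0,0,2.6],0],
    [0,[0,0,3],0],
    [0,[0,0,3.4],0],
    [0,[0,0,3.6],0],
    [0,[0,0,3.6],0],
  ],
)

```text
time_s: 2.6
ee_pos: [0.5953, 0.0336, 0.0606]
eef_rot: [-1.572, -0.0, -1.61]
force: [-4.3, -1.4, 4.0]
grip_width: 0.0008
```

Call:
jog_arm(
  targets=[
    [0,[0,0,0.4],0],
    [0,[0,0,0.7],0],
    [0,[0,0,0.9],0],
    [0,[0,0,1],0],
    [0,[0,0,1],0],
  ],
)

```text
time_s: 3.1
ee_pos: [0.6051, 0.0332, 0.0606]
eef_rot: [-1.572, -0.0, -1.61]
force: [-6.1, -1.4, 3.4]
grip_width: 0.0004
```

Call:
jog_arm(
  targets=[
    [0,[0,0,0.3],0],
    [0,[0,0,0.5],0],
    [0,[0,0,0.5],0],
  ],
)

```text
time_s: 3.4
ee_pos: [0.6066, 0.0332, 0.0606]
eef_rot: [-1.582, -0.001, -1.61]
force: [-37.7, -1.4, 25.2]
grip_width: 0.0004
```

Call:
jog_arm(
  targets=[
    [0,[0,0,-2],0],
    [0,[0,0,-6],0],
    [0,[0,0,-11],0],
    [0,[0,0,-16],0],
    [0,[0,0,-20],0],
    [0,[0,0,-21],0],
    [0,[0,-3,-21],0],
    [0,[0,-8,-21],0],
    [0,[0,-10,-21],0],
    [9.4,[0,-10,-21],0],
  ],
)

```text
time_s: 4.4
ee_pos: [0.4026, 0.0414, 0.1635]
eef_rot: [-1.565, 0.0, -1.61]
force: [-0.6, -0.2, 0.1]
grip_width: 0.0052
```

```bash
cat > m3.py <<'E'
from m import *
info('front',box(.38,.68,-.2,.22)&(Z>.055)&(Z<.078),.07)
info('cap',box(.35,.75,.15,.45)&(Z>.03)&(Z<.06),.042)
save('t1',im)
E
python3 m3.py; python3 go.py .441 .278 .16
```

```text
front [237 216  79  13 497] [276.  221.1] med [0.5053 0.0408 0.0681] lo [ 0.484 -0.074  0.059] hi [0.518 0.156 0.075]
  rect [[0.4863, 0.163], [0.5193, 0.162], [0.5099, -0.0808], [0.4769, -0.0792]] [0.4981 0.0412 0.07  ] deg 2.6025619506835938
cap [194 199  17  17 229] [202.1 207.2] med [0.5484 0.2754 0.0436] lo [0.524 0.251 0.036] hi [0.573 0.301 0.051]
  rect [[0.5744, 0.3021], [0.5747, 0.2512], [0.5235, 0.25], [0.5232, 0.3007]] [0.5489 0.276  0.042 ] deg 90.0
cap [192 233  18  17 232] [200.3 241. ] med [0.4408 0.2785 0.0437] lo [0.416 0.254 0.038] hi [0.466 0.303 0.051]
  rect [[0.4156, 0.3041], [0.466, 0.3055], [0.4663, 0.2519], [0.416, 0.2507]] [0.4409 0.278  0.042 ] deg 0.0
cap [232 252  10  17 117] [237.1 260. ] med [0.3821 0.1621 0.0408] lo [0.358 0.15  0.035] hi [0.404 0.175 0.047]
  rect [[0.407, 0.1783], [0.4072, 0.15], [0.3573, 0.1493], [0.3571, 0.1774]] [0.3821 0.1638 0.042 ] deg 90.0
t 4.45 pos [0.4017 0.0414 0.1614] rot [-1.5679e+00  2.0000e-04 -1.6100e+00] F [-0.96  0.66 -0.46] w 0.0091
shift cm [-23.8    0.16   3.  ] turn 0.0
```

View pics/t1.png

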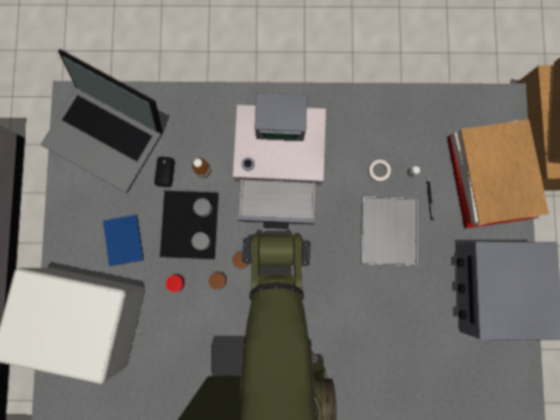

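The drawer is open (floor around (277,200)) and the jars have not moved. Moving to the near jar.

Call:
jog_arm(
  targets=[
    [9.4,[-5,0,0.5],0],
    [9.4,[-10,0,1],0],
    [9.4,[-15,0,2],0],
    [9.4,[-20,0,3],0],
    [9.4,[-23.8,0.2,3],0],
    [9.4,[-23.8,0.2,3],0],
    [9.4,[-23.8,0.2,3],0],
    [9.4,[-23.8,4,3],0],
    [9.4,[-23.8,6,3],0],
    [9.4,[-23.8,6,3],0],
  ],
)

```text
time_s: 5.45
ee_pos: [0.4389, 0.276, 0.0977]
eef_rot: [-1.576, -0.003, -1.612]
force: [-0.7, 0.2, -0.2]
grip_width: 0.089
```

```bash
python3 - <<'E'
from h import *
c=cam('wrist'); P=cloud(c); save('w1',c['img']); Z=P[...,2]
m=(Z>.035)&(Z<.055)
n,l,s,ce=cv2.connectedComponentsWithStats(m.astype(np.uint8))
for i in range(1,n):
    if s[i,4]>300: q=P[l==i]; print(s[i],np.nanmedian(q,0).round(4),np.nanmin(q,0).round(3),np.nanmax(q,0).round(3))
E
python3 go.py .441 .278 .032
```

```text
[ 227   16   84   92 5923] [0.552  0.2775 0.0448] [0.524 0.251 0.037] [0.578 0.305 0.048]
[428 150 132  22 744] [0.4883 0.1446 0.045 ] [0.479 0.073 0.035] [0.491 0.166 0.055]
[533 176  27  24 482] [0.4632 0.0838 0.0462] [0.455 0.081 0.035] [0.472 0.086 0.055]
[ 237  184   72   71 3978] [0.4455 0.2802 0.0449] [0.417 0.253 0.035] [0.47  0.307 0.047]
[ 401  251   69   62 2514] [0.3924 0.1548 0.0418] [0.358 0.126 0.035] [0.411 0.179 0.044]
[ 159  356   63   36 1873] [0.3069 0.3591 0.0421] [0.283 0.333 0.035] [0.325 0.385 0.044]
[ 311  356   62   23 1070] [0.3079 0.2265 0.042 ] [0.292 0.2   0.04 ] [0.319 0.252 0.044]
t 5.5 pos [0.4398 0.2767 0.0997] rot [-1.5731e+00 -1.4000e-03 -1.6113e+00] F [-0.17  0.14  0.91] w 0.0919
shift cm [-0.15  6.77  0.13] turn -0.001
```

View pics/w1.png

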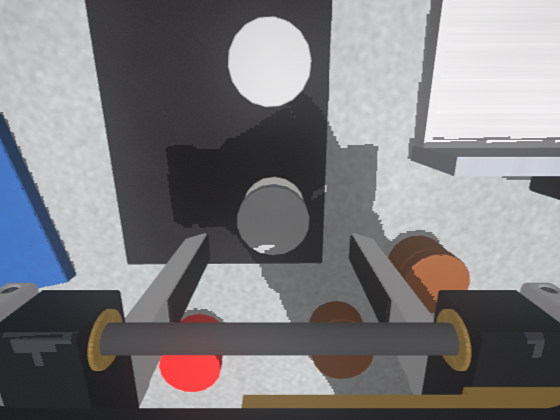

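The wrist view shows the near grey jar (273,215) between the fingers, and the other jar at (270,60). Descend and grip.

Call:
jog_arm(
  targets=[
    [9.4,[-0.2,3,0.3],0],
    [9.4,[-0.2,5.5,0.3],0],
    [9.4,[-0.2,6.7,0.3],0],
    [9.4,[-0.2,6.7,0.3],0],
    [5,[-0.2,6.7,0.3],0],
    [5,[-0.2,6.7,0.3],0],
    [5,[-0.2,6.7,0.3],0],
    [5,[-0.2,6.7,0.3],0],
    [5,[-0.2,6.7,0.3],0],
    [5,[-0.2,6.7,0.3],0],
  ],
  grip_force=15,
)

```text
time_s: 6.5
ee_pos: [0.4433, 0.28, 0.0339]
eef_rot: [-1.571, 0.0, -1.61]
force: [-0.4, 0.2, 2.8]
grip_width: 0.0537
```

Call:
jog_arm(
  targets=[
    [4.5,[0,0,0],0],
    [4.5,[0,-3,0],0],
    [4.5,[0,-6,0],0],
    [4.5,[0,-9,0],0],
    [4.5,[0,-11,0],0],
    [4.5,[0,-12,0],0],
  ],
)

```text
time_s: 7.1
ee_pos: [0.4436, 0.2801, 0.1553]
eef_rot: [-1.569, 0.001, -1.61]
force: [0.2, 1.2, -0.7]
grip_width: 0.0539
```

```bash
python3 go.py .547 -.006 .14
```

```text
t 7.1 pos [0.4436 0.2801 0.1553] rot [-1.569e+00  1.100e-03 -1.610e+00] F [ 0.18  1.2  -0.68] w 0.0539
shift cm [28.19  1.52 11.45] turn 0.0
```

Call:
jog_arm(
  targets=[
    [4.5,[4,0,1.6],0],
    [4.5,[8,0,3.3],0],
    [4.5,[12,0,5],0],
    [4.5,[16,0,6.5],0],
    [4.5,[20,0,8.2],0],
    [4.5,[24,0,9.8],0],
    [4.5,[28.2,0,11.4],0],
    [4.5,[28.2,2,11.4],0],
    [4.5,[28.2,2,11.4],0],
  ],
)

```text
time_s: 8.0
ee_pos: [0.5447, -0.0073, 0.1306]
eef_rot: [-1.576, 0.0, -1.612]
force: [-1.3, 0.7, -1.9]
grip_width: 0.0538
```

```bash
python3 go.py .547 -.006 .042
python3 - <<'E'
from h import *
c=cam('wrist'); P=cloud(c); save('w2',c['img'])
c=cam('top');
E
```

```text
t 8.0 pos [ 0.5447 -0.0073  0.1306] rot [-1.576e+00  3.000e-04 -1.612e+00] F [-1.29  0.67 -1.9 ] w 0.0538
shift cm [-0.13  8.86  0.27] turn -0.002
```

View pics/w2.png

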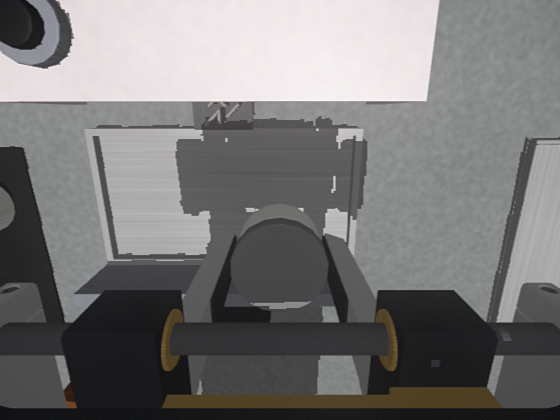

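The jar is held over the drawer, with the floor visible at about cols 95–355, rows 130–260. Lower and release.

Call:
jog_arm(
  targets=[
    [4.5,[-0.1,3,0.3],0],
    [4.5,[-0.1,6,0.3],0],
    [4.5,[-0.1,8,0.3],0],
    [4.5,[-0.1,8.7,0.3],0],
    [4.5,[-0.1,8.8,0.3],0],
    [4.5,[-0.1,8.8,0.3],0],
    [7,[-0.1,8.8,0.3],0],
    [7,[-0.1,8.8,0.3],0],
  ],
)

```text
time_s: 8.9
ee_pos: [0.5496, -0.0055, 0.0467]
eef_rot: [-1.569, -0.0, -1.61]
force: [-0.1, 0.8, -0.1]
grip_width: 0.0664
```

Call:
jog_arm(
  targets=[
    [7,[0,0,0],0],
    [7,[0,-3,0],0],
    [7,[0,-7,0],0],
    [7,[0,-11,0],0],
    [9.4,[-4,-11,0],0],
    [9.4,[-9,-11,0],0],
    [9.4,[-14,-11,0],0],
    [9.4,[-19,-11,0],0],
    [9.4,[-24,-11,0],0],
    [9.4,[-27,-11,0],0],
  ],
)

```text
time_s: 9.9
ee_pos: [0.5592, 0.2676, 0.1559]
eef_rot: [-1.57, 0.001, -1.608]
force: [0.5, -0.9, 0.2]
grip_width: 0.094
```

```bash
cat > w.py <<'E'
from h import *; import sys
c=cam('wrist'); P=cloud(c); Z=P[...,2]; save(sys.argv[1],c['img'])
m=(Z>.035)&(Z<.062)
n,l,s,ce=cv2.connectedComponentsWithStats(m.astype(np.uint8))
for i in range(1,n):
    if s[i,4]>600: q=P[l==i]; q=q[q[:,2]>np.nanmedian(q[:,2])-.004]; print(s[i],np.nanmedian(q,0).round(4),'mid',((np.nanpercentile(q,1,0)+np.nanpercentile(q,99,0))/2).round(4),np.ptp(q[:,:2],axis=0).round(3),c['img'][l==i].mean(0).round())
E
python3 w.py w3; python3 go.py .551 .276 .033
```

```text
[ 379    0   22  110 1224] [0.6824 0.1753 0.0539] mid [0.6805 0.1754 0.0536] [0.08  0.004] [106. 100. 100.]
[537 178  23  53 848] [0.5492 0.0186 0.0497] mid [0.5483 0.0159 0.0476] [0.046 0.017] [103. 102. 102.]
[ 240  184   58   56 2519] [0.5526 0.2776 0.0449] mid [0.5519 0.2776 0.0445] [0.053 0.054] [98. 98. 99.]
[ 397  264  163   15 2133] [0.487  0.0764 0.0534] mid [0.487  0.0752 0.0535] [0.008 0.154] [70. 70. 74.]
[365 356  43  19 619] [0.3723 0.1556 0.042 ] mid [0.3714 0.156  0.042 ] [0.027 0.046] [64. 42. 29.]
[186 389  46  19 666] [0.3265 0.3581 0.042 ] mid [0.3268 0.3586 0.0409] [0.024 0.05 ] [173.  40.  39.]
t 9.95 pos [0.5589 0.2704 0.1557] rot [-1.5705e+00  1.2000e-03 -1.6062e+00] F [-0.34  3.87  0.56] w 0.0939
shift cm [-0.52 12.27 -0.81] turn 0.004
```

View pics/w3.png

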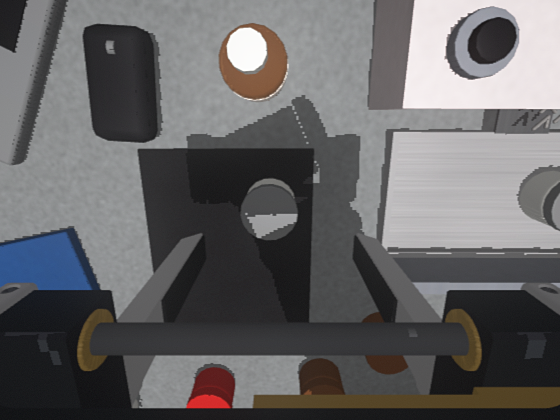

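The first jar stands in the drawer (545,200). The second is at (270,210) on the mat, at (0.552,0.278).

Call:
jog_arm(
  targets=[
    [9.4,[-0.6,3,-0.7],0],
    [9.4,[-0.6,7,-0.7],0],
    [9.4,[-0.6,10.5,-0.7],0],
    [9.4,[-0.6,12.2,-0.7],0],
    [9.4,[-0.6,12.2,-0.7],0],
    [5,[-0.6,12.2,-0.7],0],
    [5,[-0.6,12.2,-0.7],0],
    [5,[-0.6,12.2,-0.7],0],
    [5,[-0.6,12.2,-0.7],0],
    [5,[-0.6,12.2,-0.7],0],
  ],
)

```text
time_s: 10.95
ee_pos: [0.5532, 0.2708, 0.0343]
eef_rot: [-1.57, 0.001, -1.61]
force: [0.3, 1.4, 0.7]
grip_width: 0.0576
```

Call:
jog_arm(
  targets=[
    [4.5,[0,0,0],0],
    [4.5,[0,-3,0],0],
    [4.5,[0,-6,0],0],
    [4.5,[0,-9,0],0],
    [4.5,[0,-10,0],0],
    [4.5,[0,-10,0],0],
  ],
)

```text
time_s: 11.55
ee_pos: [0.5533, 0.2707, 0.1344]
eef_rot: [-1.569, 0.001, -1.61]
force: [0.5, -0.3, -1.5]
grip_width: 0.0537
```

```bash
python3 go.py .551 .084 .14
```

```text
t 11.55 pos [0.5533 0.2707 0.1344] rot [-1.5691e+00  8.0000e-04 -1.6100e+00] F [ 0.49 -0.35 -1.51] w 0.0537
shift cm [18.66 -0.57  0.51] turn -0.0
```

Call:
jog_arm(
  targets=[
    [4.5,[5,0,0.3],0],
    [4.5,[10,0,0.5],0],
    [4.5,[15,0,0.5],0],
    [4.5,[18.7,0,0.5],0],
    [4.5,[18.7,0,0.5],0],
    [4.5,[18.7,0,0.5],0],
  ],
)

```text
time_s: 12.15
ee_pos: [0.5501, 0.083, 0.1321]
eef_rot: [-1.573, -0.0, -1.612]
force: [-0.8, 0.1, -1.2]
grip_width: 0.054
```

```bash
python3 go.py .551 .084 .042; python3 w.py w4
```

```text
t 12.15 pos [0.5501 0.083  0.1321] rot [-1.5730e+00 -2.0000e-04 -1.6116e+00] F [-0.84  0.12 -1.22] w 0.054
shift cm [-0.1   9.01  0.11] turn -0.002
[   0   20   49   78 2042] [0.6727 0.2597 0.0542] mid [0.6756 0.2679 0.0539] [0.05  0.028] [105.  95.  87.]
[ 350  177   68   65 3410] [ 0.5515 -0.0045  0.0518] mid [ 0.5508 -0.0045  0.051 ] [0.053 0.053] [118. 118. 119.]
[ 362  273  109   17 1531] [ 0.4824 -0.0353  0.0541] mid [ 0.4825 -0.0356  0.0538] [0.005 0.087] [66. 66. 70.]
[ 199  356   46   35 1312] [0.3812 0.1484 0.0422] mid [0.3805 0.1484 0.0419] [0.045 0.047] [97. 60. 38.]
```

Call:
jog_arm(
  targets=[
    [4.5,[-0.1,3,0.1],0],
    [4.5,[-0.1,6,0.1],0],
    [4.5,[-0.1,8.2,0.1],0],
    [4.5,[-0.1,9,0.1],0],
    [4.5,[-0.1,9,0.1],0],
    [4.5,[-0.1,9,0.1],0],
    [4.5,[-0.1,9.1,0.1],0],
    [7,[-0.1,9.1,0.1],0],
    [7,[-0.1,9.1,0.1],0],
  ],
)

```text
time_s: 13.1
ee_pos: [0.5519, 0.0845, 0.0431]
eef_rot: [-1.57, 0.0, -1.61]
force: [0.3, 0.1, 0.3]
grip_width: 0.0661
```

Call:
jog_arm(
  targets=[
    [7,[0,0,0],0],
    [7,[0,-3,0],0],
    [7,[0,-7,0],0],
    [7,[0,-11,0],0],
    [3,[0,-11,-4],0],
    [0,[2,-11,-9],0],
    [0,[4,-11,-14],0],
    [0,[4.5,-11,-17],0],
    [0,[4.5,-11,-17],0],
  ],
)

```text
time_s: 14.0
ee_pos: [0.3769, 0.0457, 0.1527]
eef_rot: [-1.571, -0.0, -1.611]
force: [0.4, -0.5, 0.8]
grip_width: 0.0337
```

```bash
python3 go.py .39 .04 .06; python3 w.py w5
```

```text
t 14.0 pos [0.3769 0.0457 0.1527] rot [-1.5711e+00 -1.0000e-04 -1.6106e+00] F [ 0.44 -0.54  0.76] w 0.0337
shift cm [0.51 9.27 1.34] turn -0.001
[ 184    0   69   33 1643] [0.5338 0.0852 0.0517] mid [0.5323 0.0851 0.0508] [0.019 0.051] [177. 178. 179.]
[ 303    0   67   27 1291] [ 0.5318 -0.0036  0.0516] mid [ 0.5307 -0.0038  0.0508] [0.016 0.047] [173. 173. 174.]
[ 134  173   60   57 2640] [0.385  0.1516 0.0419] mid [0.3844 0.1518 0.0413] [0.053 0.054] [145.  98.  70.]
[  71  241   59   52 2297] [0.3205 0.2243 0.042 ] mid [0.3195 0.2248 0.0411] [0.053 0.054] [148.  97.  68.]
```

View pics/w5.png

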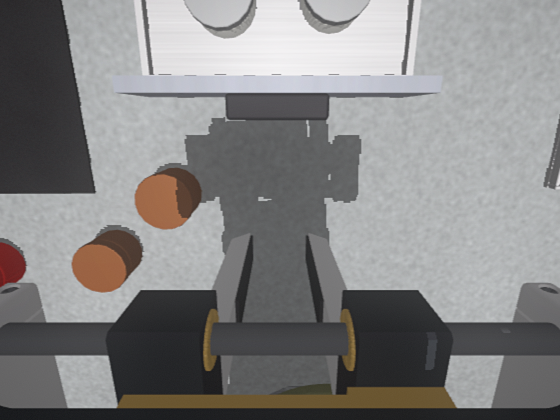

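Both jars stand in the open drawer, at (220,15) and (335,10). The pad is at (277,106). Now push it shut.

Call:
jog_arm(
  targets=[
    [0,[0.3,4,2],0],
    [0,[0.3,8,2.5],0],
    [0,[0.3,9.2,2.5],0],
    [0,[0.3,9.2,3.5],0],
    [0,[0.3,9.2,4.5],0],
    [0,[0.3,9.2,5.5],0],
    [0,[0.3,9.2,6.5],0],
    [0,[0.3,9.2,7.5],0],
    [0,[0.3,9.2,8.7],0],
    [0,[0.3,9.2,10],0],
  ],
)

```text
time_s: 15.05
ee_pos: [0.4804, 0.0393, 0.061]
eef_rot: [-1.571, 0.0, -1.61]
force: [-6.2, 0.8, 4.4]
grip_width: 0.0003
```

Call:
jog_arm(
  targets=[
    [0,[0,0,1.5],0],
    [0,[0,0,3],0],
    [0,[0,0,4.5],0],
    [0,[0,0,6],0],
    [0,[0,0,7.5],0],
    [0,[0,0,9],0],
    [0,[0,0,10],0],
    [0,[0,0,10.6],0],
    [0,[0,0,11],0],
    [0,[0,0,11],0],
  ],
)

```text
time_s: 16.05
ee_pos: [0.5901, 0.0349, 0.0608]
eef_rot: [-1.571, -0.0, -1.61]
force: [-5.9, -0.4, 3.7]
grip_width: 0.0002
```

```bash
python3 go.py .6066 .034 .06
```

```text
t 16.05 pos [0.5901 0.0349 0.0608] rot [-1.5713 -0.     -1.61  ] F [-5.87 -0.4   3.66] w 0.0002
shift cm [0.03 0.07 1.65] turn -0.0
```

Call:
jog_arm(
  targets=[
    [0,[0,0,0.6],0],
    [0,[0,0,1.2],0],
    [0,[0,0,1.6],0],
    [0,[0,0,1.9],0],
    [0,[0,0,2],0],
    [0,[0,0,2],0],
  ],
)

```text
time_s: 16.65
ee_pos: [0.6066, 0.0343, 0.0607]
eef_rot: [-1.58, -0.0, -1.61]
force: [-32.2, -0.7, 21.1]
grip_width: -0.0
```

Stop reached. Back off a little, then lift.

Call:
jog_arm(
  targets=[
    [0,[0,0,-0.6],0],
    [0,[0,0,-1.5],0],
    [0,[0,0,-3],0],
    [0,[0,0,-6],0],
    [0,[0,0,-7],0],
    [0,[0,0,-7],0],
    [0,[0,0,-7],0],
    [0,[0,-3,-7],0],
    [0,[0,-8,-7],0],
    [0,[0,-10,-7],0],
  ],
)

```text
time_s: 17.65
ee_pos: [0.5419, 0.0368, 0.1649]
eef_rot: [-1.565, 0.0, -1.61]
force: [-0.5, -0.1, -0.3]
grip_width: 0.0006
```

```bash
python3 go.py .682 .130 .17; python3 w.py w6
python3 - <<'E'
from m import *
info('front',box(.38,.68,-.2,.22)&(Z>.055)&(Z<.078),.07)
E
```

```text
t 17.65 pos [0.5419 0.0368 0.1649] rot [-1.5652e+00  2.0000e-04 -1.6101e+00] F [-0.55 -0.12 -0.34] w 0.0006
shift cm [-9.86 -0.43 13.63] turn -0.0
[  0  33  23  60 988] [0.6714 0.2583 0.0468] mid [0.6737 0.2645 0.0481] [0.045 0.022] [108. 103.  99.]
[ 102  368   48   27 1029] [0.3294 0.2233 0.0421] mid [0.3302 0.2247 0.0409] [0.034 0.053] [100.  62.  38.]
front [233 177  21   7  74] [245.1 180.6] med [0.6291 0.1376 0.0687] lo [0.623 0.115 0.057] hi [0.639 0.173 0.077]
  rect [[0.6228, 0.1772], [0.6408, 0.1766], [0.638, 0.1137], [0.6201, 0.1144]] [0.6304 0.1455 0.07  ] deg 2.8624050617218018
```

View pics/w6.png

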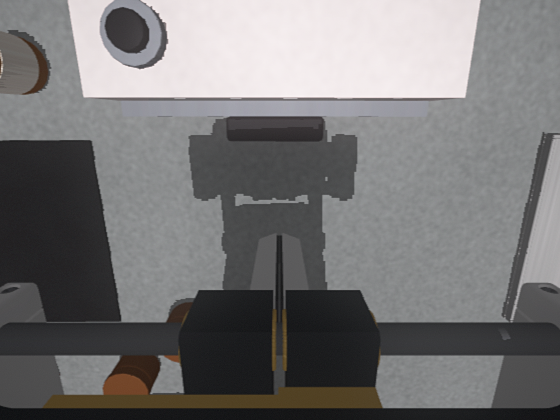

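The drawer is shut: its front lies against the housing at row 107, with the pad at (275,128). The button is at (128,30); next I'll measure it.

Run:
```python
from h import *
c=cam('wrist'); P=cloud(c); im=c['img']
m=np.zeros(im.shape[:2],bool); m[5:60,100:155]=True; m&=(im.max(2)<80)
q=P[m]; q=q[np.isfinite(q).all(1)]; print(len(q),np.median(q,0),np.percentile(q,2,0),np.percentile(q,98,0))
vs,us=np.nonzero(m); print(us.mean(),vs.mean(), ray(c,us.mean(),vs.mean(),np.median(q[:,2])))
```

```text
1521 [0.67824109 0.12791497 0.10853681] [0.66689385 0.11785397 0.10124228] [0.68963044 0.13983165 0.11018355]
126.18140144073347 29.737393582187295 [0.67811432 0.12795076 0.10853681]
```

```bash
python3 go.py .679 .129 .165
```

```text
t 17.8 pos [0.5409 0.0369 0.1616] rot [-1.5680e+00  1.0000e-04 -1.6101e+00] F [-0.48 -0.17 -0.11] w 0.0007
shift cm [-9.75 -0.3  13.44] turn -0.0
```

Call:
jog_arm(
  targets=[
    [0,[-2.5,-0.3,3.4],0],
    [0,[-5,-0.3,7],0],
    [0,[-7.5,-0.3,10.5],0],
    [0,[-9.7,-0.3,13.4],0],
    [0,[-9.7,-0.3,13.4],0],
    [0,[-9.7,-0.3,13.4],0],
    [0,[-9.7,1.5,13.4],0],
    [0,[-9.7,2.5,13.4],0],
    [0,[-9.7,2.8,13.4],0],
    [0,[-9.7,2.8,13.4],0],
  ],
)

```text
time_s: 18.8
ee_pos: [0.6771, 0.1282, 0.1324]
eef_rot: [-1.572, -0.0, -1.61]
force: [-0.4, 1.4, 1.2]
grip_width: 0.0008
```

```bash
python3 go.py .679 .129 .1235
```

```text
t 18.8 pos [0.6771 0.1282 0.1324] rot [-1.5716e+00 -2.0000e-04 -1.6104e+00] F [-0.45  1.45  1.16] w 0.0008
shift cm [-0.09  0.89  0.19] turn -0.0
```

Call:
jog_arm(
  targets=[
    [0,[0,0.3,0.1],0],
    [0,[0,0.5,0.1],0],
    [0,[0,0.7,0.1],0],
    [0,[0,0.8,0.1],0],
    [0,[0,0.8,0.1],0],
  ],
)

```text
time_s: 19.3
ee_pos: [0.6787, 0.1285, 0.125]
eef_rot: [-1.57, 0.0, -1.61]
force: [0.4, -1.1, 3.1]
grip_width: 0.0005
```

Call:
jog_arm(
  targets=[
    [0,[0,0.2,0],0],
    [0,[0,0.3,0],0],
    [0,[0,0.3,0],0],
  ],
)

```text
time_s: 19.6
ee_pos: [0.6788, 0.1285, 0.1231]
eef_rot: [-1.569, 0.0, -1.61]
force: [-3.2, -3.0, 11.6]
grip_width: 0.0003
```

Call:
jog_arm(
  targets=[
    [0,[0,0.1,0],0],
    [0,[0,0.15,0],0],
    [0,[0,0.15,0],0],
  ],
)

```text
time_s: 19.9
ee_pos: [0.6789, 0.1285, 0.1229]
eef_rot: [-1.568, 0.0, -1.61]
force: [-8.0, -3.0, 21.5]
grip_width: 0.0004
```

The button has bottomed out at 21 N. Retract and go back in front of the pad.

Call:
jog_arm(
  targets=[
    [0,[0,-1,0],0],
    [0,[0,-4,0],0],
    [0,[2,-4,-3.5],0],
    [0,[5,-4,-7],0],
    [0,[7.5,-4,-10.5],0],
    [0,[9.5,-4,-13],0],
    [0,[9.5,-3,-13],0],
    [0,[9.5,1,-13],0],
    [0,[9.5,4,-13],0],
    [0,[9.5,6,-13],0],
  ],
)

```text
time_s: 20.9
ee_pos: [0.5441, 0.0391, 0.0574]
eef_rot: [-1.574, 0.0, -1.61]
force: [1.0, 0.4, 0.0]
grip_width: 0.0005
```

```bash
python3 go.py .6066 .034 .06
```

```text
t 20.9 pos [0.5441 0.0391 0.0574] rot [-1.5736e+00  1.0000e-04 -1.6099e+00] F [0.98 0.36 0.05] w 0.0005
shift cm [ 0.27 -0.28  6.26] turn 0.0
```

Call:
jog_arm(
  targets=[
    [0,[0.2,-0.3,2],0],
    [0,[0.2,-0.3,4],0],
    [0,[0.2,-0.3,4.8],0],
    [0,[0.2,-0.3,5.4],0],
    [0,[0.2,-0.3,5.9],0],
    [0,[0.2,-0.3,6.3],0],
    [0,[0.2,-0.3,6.5],0],
    [0,[0.2,-0.3,6.6],0],
    [0,[0.2,-0.3,6.6],0],
  ],
)

```text
time_s: 21.8
ee_pos: [0.6066, 0.0347, 0.0623]
eef_rot: [-1.582, -0.0, -1.609]
force: [-31.8, -0.9, 18.5]
grip_width: 0.0005
```

Call:
jog_arm(
  targets=[
    [0,[0,0,-1.2],0],
    [0,[0,0,-2.7],0],
    [0,[0,0,-4.5],0],
    [0,[0,0,-6.5],0],
    [0,[0,0,-8.5],0],
    [0,[0,0,-10.5],0],
    [0,[0,0,-12.5],0],
    [0,[0,0,-14.5],0],
    [0,[0,0,-16.5],0],
    [0,[0,0,-18.5],0],
  ],
)

```text
time_s: 22.8
ee_pos: [0.4247, 0.0416, 0.0629]
eef_rot: [-1.571, 0.0, -1.61]
force: [0.3, -0.5, -0.4]
grip_width: 0.0005
```

Call:
jog_arm(
  targets=[
    [0,[0,0,-2],0],
    [0,[0,-4,-3],0],
    [3,[0,-8,-3],0],
    [5,[0,-11,-3],0],
    [7,[0,-12,0],0],
    [7,[0,-12,3],0],
    [7,[0,-12,6],0],
    [7,[0,-12,8],0],
    [7,[0,-12,8],0],
  ],
)

```text
time_s: 23.7
ee_pos: [0.5068, 0.0384, 0.1824]
eef_rot: [-1.571, 0.0, -1.61]
force: [-1.0, 0.0, 0.4]
grip_width: 0.0528
```

```bash
python3 go.py .551 -.004 .043; python3 w.py w7
```

```text
t 23.7 pos [0.5068 0.0384 0.1824] rot [-1.5715e+00  1.0000e-04 -1.6100e+00] F [-1.    0.03  0.37] w 0.0528
shift cm [ 4.06 13.93  4.59] turn -0.0
[   0    0   28   53 1220] [0.6688 0.2589 0.0519] mid [0.6699 0.2658 0.0526] [0.038 0.025] [103.  95.  88.]
[ 295  126   57   57 2525] [ 0.5497 -0.005   0.0518] mid [ 0.5491 -0.0047  0.0517] [0.053 0.053] [86. 86. 87.]
[ 211  159   56   55 2356] [0.5212 0.0768 0.0519] mid [0.5206 0.0768 0.0517] [0.053 0.054] [80. 81. 82.]
[ 150  215  250   10 2142] [0.4853 0.0423 0.0541] mid [0.4854 0.0431 0.0534] [0.01  0.244] [69. 70. 73.]
```

View pics/w7.png

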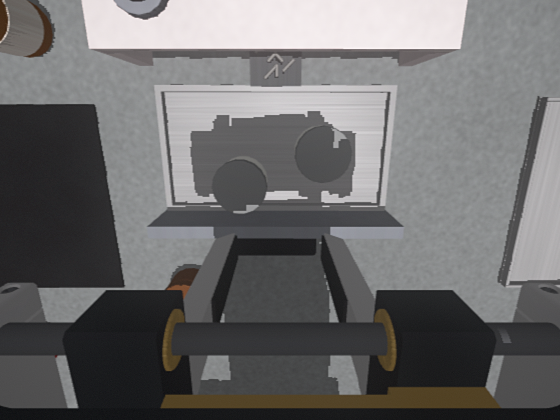

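The drawer is open again. One jar is at (323,152) → (0.549,-0.005). The other has shifted to (240,185) → (0.521,0.077) and is still upright. Take the right one first.

Call:
jog_arm(
  targets=[
    [7,[4.1,0,4.2],0],
    [7,[4.2,3,4.4],0],
    [7,[4.2,7,4.4],0],
    [7,[4.2,11,4.4],0],
    [7,[4.2,13,4.4],0],
    [7,[4.2,13.8,4.4],0],
    [7,[4.2,13.8,4.4],0],
    [5,[4.2,13.8,4.4],0],
    [5,[4.2,13.8,4.4],0],
    [5,[4.2,13.8,4.4],0],
  ],
)

```text
time_s: 24.75
ee_pos: [0.5486, -0.0054, 0.0464]
eef_rot: [-1.569, -0.0, -1.61]
force: [-1.2, 0.2, 6.6]
grip_width: 0.0536
```

Call:
jog_arm(
  targets=[
    [4.5,[0,0,0],0],
    [4.5,[0,0,0],0],
    [4.5,[0,-3,0],0],
    [4.5,[0,-7,0],0],
    [4.5,[0,-10,0],0],
    [4.5,[0,-10,0],0],
  ],
)

```text
time_s: 25.35
ee_pos: [0.5498, -0.0055, 0.1496]
eef_rot: [-1.564, -0.0, -1.61]
force: [-0.5, -0.2, -1.1]
grip_width: 0.0534
```

```bash
python3 go.py .52 -.325 .037
```

```text
t 25.35 pos [ 0.5498 -0.0055  0.1496] rot [-1.5636e+00 -3.0000e-04 -1.6099e+00] F [-0.5  -0.15 -1.08] w 0.0534
shift cm [32.03 11.26 -1.81] turn 0.0
```

Call:
jog_arm(
  targets=[
    [4.5,[5,0,0],0],
    [4.5,[10,0,-0.5],0],
    [4.5,[15,0,-1],0],
    [4.5,[20,0,-1.5],0],
    [4.5,[25,0,-1.8],0],
    [4.5,[30,0,-1.8],0],
    [4.5,[32,0,-1.8],0],
    [4.5,[32,4,-1.8],0],
    [4.5,[32,8,-1.8],0],
    [4.5,[32,8.5,-1.8],0],
  ],
)

```text
time_s: 26.35
ee_pos: [0.5151, -0.323, 0.0547]
eef_rot: [-1.578, 0.005, -1.61]
force: [-0.6, 0.3, -0.8]
grip_width: 0.0537
```

```bash
python3 go.py .52 -.325 .041
```

```text
t 26.35 pos [ 0.5151 -0.323   0.0547] rot [-1.5781  0.0048 -1.6104] F [-0.59  0.26 -0.8 ] w 0.0537
shift cm [0.19 1.37 0.51] turn -0.0
```

Call:
jog_arm(
  targets=[
    [4.5,[0,0.5,0.3],0],
    [4.5,[0,0.9,0.3],0],
    [4.5,[0,1.2,0.3],0],
    [4.5,[0,1.2,0.3],0],
    [4.5,[0,1.2,0.3],0],
  ],
)

```text
time_s: 26.85
ee_pos: [0.5208, -0.3247, 0.0489]
eef_rot: [-1.57, -0.001, -1.61]
force: [-0.6, 0.3, -1.3]
grip_width: 0.0537
```

Call:
jog_arm(
  targets=[
    [4.5,[0,0.4,0],0],
    [4.5,[0,0.7,0],0],
    [4.5,[0,0.7,0],0],
    [4.5,[0,0.75,0],0],
    [4.5,[0,0.75,0],0],
  ],
)

```text
time_s: 27.35
ee_pos: [0.5205, -0.3246, 0.0406]
eef_rot: [-1.571, 0.0, -1.61]
force: [0.4, 0.3, -1.4]
grip_width: 0.0541
```

Call:
jog_arm(
  targets=[
    [7,[0,0,0],0],
    [7,[0,0,0],0],
    [7,[0,0,0],0],
    [7,[0,-4,0],0],
    [7,[0,-8,0],0],
    [7,[0,-12,0],0],
    [7,[-5,-12,0],0],
    [7,[-10,-12,0],0],
    [7,[-15,-12,0],0],
    [7,[-20,-12,0],0],
  ],
)

```text
time_s: 28.35
ee_pos: [0.5281, -0.123, 0.1609]
eef_rot: [-1.57, -0.0, -1.61]
force: [0.8, -0.4, 0.2]
grip_width: 0.0702
```

```bash
python3 go.py .52 .077 .165
```

```text
t 28.35 pos [ 0.5281 -0.123   0.1609] rot [-1.5703e+00 -1.0000e-04 -1.6104e+00] F [ 0.76 -0.42  0.2 ] w 0.0702
shift cm [-19.95  -0.42  -1.6 ] turn -0.0
```

Call:
jog_arm(
  targets=[
    [7,[-5,0,-0.5],0],
    [7,[-10,0,-1],0],
    [7,[-15,0,-1.5],0],
    [7,[-20,0,-1.6],0],
    [7,[-20,0,-1.6],0],
    [7,[-20,0,-1.6],0],
  ],
)

```text
time_s: 28.95
ee_pos: [0.5202, 0.0765, 0.1607]
eef_rot: [-1.571, -0.0, -1.608]
force: [0.3, -1.5, -0.4]
grip_width: 0.0702
```

```bash
python3 w.py w8; python3 go.py .521 .077 .044
```

```text
[   2    0   56   63 1632] [0.6672 0.2598 0.0544] mid [0.6715 0.2704 0.0539] [0.042 0.036] [106.  96.  87.]
[ 221  175  116   70 3867] [0.5159 0.0772 0.052 ] mid [0.5153 0.078  0.0548] [0.063 0.104] [79. 79. 81.]
[343 233 107  12 980] [ 0.4823 -0.0381  0.0541] mid [ 0.4823 -0.0379  0.0536] [0.004 0.085] [72. 73. 76.]
t 29.0 pos [0.5202 0.0754 0.1606] rot [-1.5708e+00 -2.0000e-04 -1.6095e+00] F [-0.33 -0.68  0.23] w 0.07
shift cm [-0.16 11.66  0.07] turn 0.001
```

Call:
jog_arm(
  targets=[
    [7,[-0.1,4,0.1],0],
    [7,[-0.1,8,0.1],0],
    [7,[-0.1,10.5,0.1],0],
    [7,[-0.1,11.6,0.1],0],
    [7,[-0.1,11.6,0.1],0],
    [7,[-0.1,11.6,0.1],0],
    [5,[-0.1,11.6,0.1],0],
    [5,[-0.1,11.6,0.1],0],
    [5,[-0.1,11.6,0.1],0],
    [5,[-0.1,11.6,0.1],0],
  ],
)

```text
time_s: 30.0
ee_pos: [0.5218, 0.0767, 0.0455]
eef_rot: [-1.569, 0.0, -1.61]
force: [-0.1, -1.9, 7.0]
grip_width: 0.0536
```

Call:
jog_arm(
  targets=[
    [4.5,[0,0,0],0],
    [4.5,[0,0,0],0],
    [4.5,[0,-3,0],0],
    [4.5,[0,-7,0],0],
    [4.5,[0,-10,0],0],
    [4.5,[0,-10,0],0],
  ],
)

```text
time_s: 30.6
ee_pos: [0.5229, 0.0769, 0.1488]
eef_rot: [-1.564, 0.001, -1.61]
force: [0.8, 0.5, -2.1]
grip_width: 0.0537
```

```bash
python3 go.py .43 -.322 .06
```

```text
t 30.6 pos [0.5229 0.0769 0.1488] rot [-1.5640e+00  8.0000e-04 -1.6098e+00] F [ 0.78  0.48 -2.06] w 0.0537
shift cm [40.23  8.79 -7.79] turn 0.0
```

Call:
jog_arm(
  targets=[
    [4.5,[5,0,-0.5],0],
    [4.5,[10,0,-1],0],
    [4.5,[15,0,-2.5],0],
    [4.5,[20,0,-4],0],
    [4.5,[24.5,0,-5.5],0],
    [4.5,[29,0,-7],0],
    [4.5,[33.5,0,-7.8],0],
    [4.5,[38,0,-7.8],0],
    [4.5,[40.2,0,-7.8],0],
    [4.5,[40.2,0,-7.8],0],
  ],
)

```text
time_s: 31.6
ee_pos: [0.4267, -0.324, 0.1434]
eef_rot: [-1.572, 0.001, -1.613]
force: [0.8, -0.5, -1.4]
grip_width: 0.0538
```

```bash
python3 w.py w9;python3 go.py .43 -.322 .04
```

```text
[ 242   61   66   71 3685] [ 0.5214 -0.3245  0.0458] mid [ 0.5207 -0.3247  0.0458] [0.053 0.052] [175. 175. 176.]
[ 482  181   78  142 3670] [ 0.389  -0.5396  0.0541] mid [ 0.3745 -0.5404  0.054 ] [0.138 0.041] [58. 59. 62.]
t 31.65 pos [ 0.4269 -0.3224  0.1434] rot [-1.5721e+00  1.2000e-03 -1.6119e+00] F [-0.02  0.65 -1.56] w 0.0537
shift cm [-0.04 10.34  0.32] turn -0.002
```

View pics/w9.png

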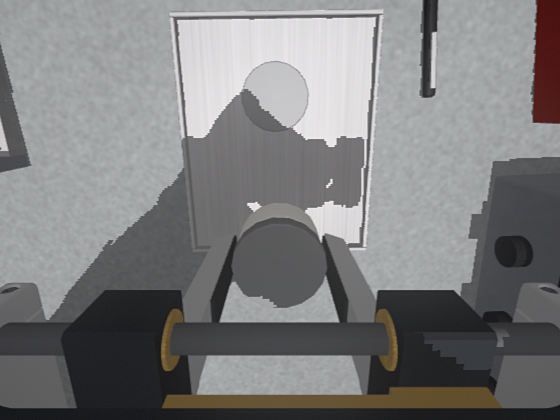

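The first jar stands in the tray (275,97). The second is held at (278,260), over the near half of the tray. There is something at x≈0.37, y≈-0.54 to the right, clear of the gripper body. Lower the second jar.

Call:
jog_arm(
  targets=[
    [4.5,[0,4,0.3],0],
    [4.5,[0,7,0.3],0],
    [4.5,[0,9,0.3],0],
    [4.5,[0,9.9,0.3],0],
    [4.5,[0,10.2,0.3],0],
    [4.5,[0,10.2,0.3],0],
    [4.5,[0,10.2,0.3],0],
  ],
)

```text
time_s: 32.35
ee_pos: [0.4311, -0.3222, 0.0437]
eef_rot: [-1.57, -0.001, -1.61]
force: [0.1, -0.3, -0.7]
grip_width: 0.0537
```

Call:
jog_arm(
  targets=[
    [4.5,[0,0.2,0],0],
    [4.5,[0,0.35,0],0],
    [4.5,[0,0.35,0],0],
    [7,[0,0.35,0],0],
    [7,[0,0.35,0],0],
    [7,[0,0.35,0],0],
    [7,[0,-4,0],0],
    [7,[0,-8,0],0],
    [7,[0,-12,0],0],
    [7,[-4,-12,0],0],
  ],
)

```text
time_s: 33.35
ee_pos: [0.4335, -0.2852, 0.1676]
eef_rot: [-1.564, -0.005, -1.613]
force: [1.7, -0.1, -1.7]
grip_width: 0.0701
```

```bash
python3 go.py .41 .042 .10
```

```text
t 33.35 pos [ 0.4335 -0.2852  0.1676] rot [-1.5638 -0.0053 -1.6132] F [ 1.71 -0.07 -1.74] w 0.0701
shift cm [-32.63   6.56  -3.79] turn -0.003
```

Call:
jog_arm(
  targets=[
    [7,[-4,0,-0.5],0],
    [5,[-9,0,-1.5],0],
    [3,[-14,0,-2.5],0],
    [0,[-19,0,-3.5],0],
    [0,[-24,0,-3.8],0],
    [0,[-29,1,-3.8],0],
    [0,[-32.6,3,-3.8],0],
    [0,[-32.6,7,-3.8],0],
    [0,[-32.6,10.5,-3.8],0],
    [0,[-32.6,10.5,-3.8],0],
  ],
)

```text
time_s: 34.35
ee_pos: [0.4046, 0.0453, 0.0546]
eef_rot: [-1.578, -0.0, -1.609]
force: [-0.8, -0.2, 0.9]
grip_width: 0.0022
```

```bash
python3 go.py .6066 .034 .06
python3 - <<'E'
from m import *
info('trayjars',box(.35,.62,-.42,-.23)&(Z>.035)&(Z<.06),.046)
save('t2',im[130:290])
E
```

```text
t 34.35 pos [0.4046 0.0453 0.0546] rot [-1.5777e+00 -4.0000e-04 -1.6093e+00] F [-0.85 -0.21  0.95] w 0.0022
shift cm [ 0.35 -0.68 20.22] turn 0.001
trayjars [383 210  18  17 231] [391.5 217.7] med [ 0.5177 -0.3243  0.0453] lo [ 0.495 -0.349  0.039] hi [ 0.543 -0.3    0.053]
  rect [[0.5172, -0.2878], [0.5541, -0.325], [0.5177, -0.3606], [0.481, -0.3234]] [ 0.5174 -0.3242  0.046 ] deg 45.0
trayjars [383 238  18  17 237] [391.5 246. ] med [ 0.429  -0.322   0.0454] lo [ 0.404 -0.347  0.038] hi [ 0.454 -0.298  0.052]
  rect [[0.454, -0.2961], [0.4543, -0.3496], [0.4042, -0.3484], [0.4038, -0.2951]] [ 0.429  -0.3223  0.046 ] deg 90.0
```

View pics/t2.png

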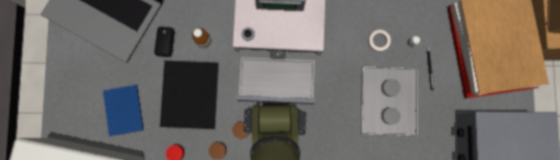

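Both jars stand in the tray, at (391,88) and (391,116), and the drawer at (277,78) is empty. Push it shut.

Call:
jog_arm(
  targets=[
    [0,[0.3,-0.4,2],0],
    [0,[0.3,-0.4,4],0],
    [0,[0.3,-0.4,6],0],
    [0,[0.3,-0.4,8],0],
    [0,[0.3,-0.4,10],0],
    [0,[0.3,-0.4,12],0],
    [0,[0.3,-0.4,14],0],
    [0,[0.3,-0.4,16],0],
    [0,[0.3,-0.4,18],0],
    [0,[0.3,-0.4,18.5],0],
  ],
)

```text
time_s: 35.4
ee_pos: [0.593, 0.0343, 0.064]
eef_rot: [-1.57, 0.0, -1.611]
force: [-4.7, -0.3, 5.2]
grip_width: 0.0003
```

Call:
jog_arm(
  targets=[
    [0,[0,0,0.6],0],
    [0,[0,0,1.2],0],
    [0,[0,0,1.5],0],
    [0,[0,0,1.7],0],
    [0,[0,0,1.8],0],
    [0,[0,0,1.8],0],
  ],
)

```text
time_s: 36.0
ee_pos: [0.6066, 0.0338, 0.0639]
eef_rot: [-1.579, -0.001, -1.61]
force: [-32.6, -1.0, 19.6]
grip_width: 0.0003
```

Call:
jog_arm(
  targets=[
    [0,[0,0,-0.6],0],
    [0,[0,0,-1.5],0],
    [0,[0,0,-3],0],
    [0,[0,0,-6],0],
    [0,[0,0,-8],0],
    [0,[0,0,-8],0],
    [0,[0,-3,-8],0],
    [0,[0,-8,-8],0],
    [0,[0,-10,-8],0],
    [0,[0,-10,-8],0],
  ],
)

```text
time_s: 37.0
ee_pos: [0.5319, 0.0372, 0.166]
eef_rot: [-1.563, 0.0, -1.61]
force: [0.6, -0.6, -0.1]
grip_width: 0.0006
```

```bash
python3 w.py w10
python3 - <<'E'
from m import *
info('trayjars',box(.35,.62,-.42,-.23)&(Z>.035)&(Z<.06),.046)
print(ctrl.get_obs()['time_s'])
E
```

```text
[  0  21  21  60 891] [0.6711 0.2584 0.0459] mid [0.6733 0.2639 0.0474] [0.043 0.02 ] [107. 102.  99.]
[ 101  361   49   34 1346] [0.3245 0.2237 0.0421] mid [0.325  0.2247 0.041 ] [0.043 0.053] [104.  65.  40.]
trayjars [383 210  18  17 230] [391.5 217.8] med [ 0.5178 -0.3238  0.0456] lo [ 0.495 -0.349  0.038] hi [ 0.543 -0.3    0.053]
  rect [[0.5172, -0.2878], [0.5541, -0.325], [0.5177, -0.3606], [0.481, -0.3234]] [ 0.5174 -0.3242  0.046 ] deg 45.0
trayjars [383 238  18  17 239] [391.4 246.1] med [ 0.4291 -0.3217  0.0448] lo [ 0.404 -0.346  0.037] hi [ 0.454 -0.298  0.051]
  rect [[0.454, -0.2961], [0.4543, -0.3496], [0.4042, -0.3484], [0.4038, -0.2951]] [ 0.429  -0.3223  0.046 ] deg 90.0
37.1
```

View pics/w10.png

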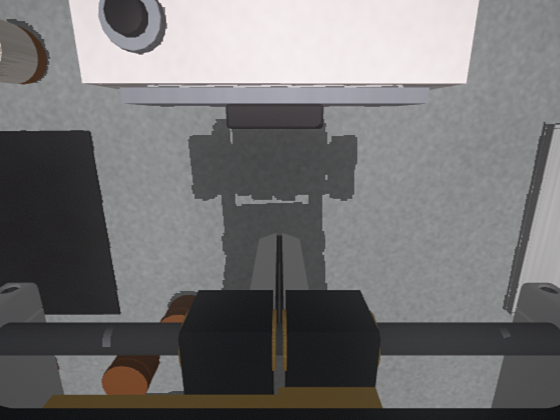

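The drawer is shut with the pad at (275,116), the arm is clear, and both jars are in the tray. Handing in.

```bash
python3 -c "
from station import ctrl; print(ctrl.hand_in())"
```

```text
the job is handed in; nothing more can be done
None
```

The job is done and handed in at about 37 s. There were two grey-capped jars. I pressed the drawer open, stood both jars in it, locked it shut and pressed the start button fully down. I then released the drawer again, moved both jars into the tray and locked the empty drawer.

- **Final checks:** the last pictures show both jars upright on the tray floor at about (0.518, -0.324) and (0.429, -0.322), cap tops about 45 mm high. The drawer was shut after letting go and the arm was clear of everything. I saw no movement of the bystanders or look-alikes in the pictures, but did not measure them.
- **Jar moved:** one jar had shifted about 3 cm inside the drawer when I reopened it. It was still upright, so I picked it up from its new position.
- **Contact force:** pressing the drawer to its stop gave wrist force readings of up to about 45 N, well under the 120 N limit. It was the fingers that touched the pad, not the arm or gripper body, so I took the 40 N limit not to apply.

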